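Release the spring stop and slide the medicine bin through to the hatch end

TASK

With the gripper's fingertips, press down the long spring pad beside the track and, while holding it down, push the bin carriage by its side lug over the lowered stop. Keep pushing until the carriage is fully home against the end stop and the spring stop has popped back up behind it, then take the hand away. Do not lift the carriage and leave the other things on the desk as they are.

Things in the scene. Friction and masses are not known exactly. Their poses are not given: they have to be found in the camera images.
- track: Fixed grey base plate with a railed lane along its own +y, the push direction. Origin at desk level under the lane's centre line, at the stop bar's rear face; z up. Numbers below in mm in this frame. Plate x -55..110, y -160..129, top (lane floor) z 24. Rails: outer faces x -50 and 50, tops z 43. A bar, top z 46, closes the -y end. The press pad lies outside the +x rail.
- plunger (a joint): Spring plunger, travel in m: 0 up, 0.012 fully down (hard stop). Pushes back 2 N at first, 5 N fully down; springs up by itself. Press pad and stop bar are one piece moving straight down. The carriage passes when it is down over 10 mm; once over the bar, the carriage's underside keeps it down (about 0.010) until its rear end has passed; then it pops up and locks the carriage in.
- stop_bar (a point): Centre of the stop bar's top (moves with the plunger). Steel bar across the lane, y 0..12, its top 10 mm above the lane floor when up.
- pad_top (a point): Centre of the press pad's top face (moves with the plunger). Ribbed aluminium bar 36 wide (x 58..94), 101 long (y -95..6), top at z 44 when up, 32 fully down. It may be pressed anywhere along it and fingers may slide along it; past its +y end the plate's flat top is free.
- carriage_front (a point): Bottom centre of the carriage's front (+y) face; axes as the track's. Grey plate 84 x 100 x 10 sliding easily in the lane, held down loosely by the rails' lips, with a black bin (64 wide, top z 82) of amber vials (caps to z 89). 0.5 to 0.8 kg. It starts 5 to 35 mm short of the stop bar; home is y 116.
- lug_back (a point): Centre of the rear (-y) face of the carriage's push lug: a grey bar sticking out of the bin's +x side above the pad, x 32..96, 10 thick along y, z 48..74. This face is 20 mm behind the carriage's front, at x 76. Push it towards +y; the fingers can stand on the pad behind it. At home the face is at y 96.
- end_stop (a point): Point on the end stop's inner face, lane centre, at the lane floor (y 116). The end stop is a fixed aluminium bar across the +y end of the lane, top z 54.
- jar: loose, to be left alone: white pill jar, diameter 48, 58 tall, beside the track's press-pad side (mm); origin at the centre of its underside
- syrup: loose, to be left alone: amber bottle, diameter 44, 75 tall, beside the track's press-pad side (mm); origin at the centre of its underside
- carton: loose, to be left alone: paper carton 45 x 90 x 28 on the robot's side of the track (mm); origin at the centre of its underside
- roll: loose, to be left alone: white paper roll, diameter 80, 55 tall (mm); origin at the centre of its underside
- tall_bottle: loose, to be left alone: white bottle, diameter 58, 140 tall (mm); origin at the centre of its underside
- stock_bin: loose, to be left alone: empty loose black bin 150 x 100 x 75 (mm); origin at the centre of its underside
- pillbox: loose, to be left alone: white pill box 75 x 50 x 22 (mm); origin at the centre of its underside
Mind the look-alikes: they are no part of the job. Leave any yellow look-alike of the part that bears carriage_front alone.

How it is judged:
On the way, in this order (a step that is already met when the one before it is completed fails the run):
1. the fingers hold the plunger down while the carriage is still short of the stop (value of joint plunger above 0.0095 m and contact force between the fingers and plunger above 0.3 N and y of carriage_front in the frame of track below 0.002 m), for 0.1 s.
2. the carriage slides over the stop while the fingers hold the plunger down (value of joint plunger above 0.0085 m and contact force between the fingers and plunger above 0.3 N and y of carriage_front in the frame of track above 0.005 m).
At the end, for the whole second after the job is handed in: Carriage home: its front within 4.5 mm of the end stop, sitting in the lane, at rest; the plunger back up (within 2 mm of its top) behind it; every other loose thing within 25 mm of where it began (y of carriage_front in the frame of track between 0.1115 and 0.119 m and value of joint plunger below 0.002 m and z of carriage_front in the frame of track below 0.029 m and linear speed of carriage below 0.01 m/s and distance of each of jar, syrup, carton, roll, tall_bottle, stock_bin, pillbox from where it was at the start of the episode below 0.025 m); the robot touches nothing.
It fails at once if the carriage is lifted or tipped out of the lane (z of carriage_front in the frame of track above 0.034 m or angle between carriage_front's own z axis and vertical above 0.15 rad).
It fails at once if another thing on the desk is moved, lifted or knocked over (distance of any of jar, syrup, carton, roll, tall_bottle, stock_bin, pillbox from where it was at the start of the episode above 0.025 m or angle between any of jar, syrup, carton, roll, tall_bottle, stock_bin, pillbox's own z axis and vertical above 0.35 rad).
It also fails if it takes over 38 s, if anything falls off the work surface, if the arm or the gripper's body presses on something with over 40 N, if the wrist force passes 120 N, or if a joint passes its speed limit or range.

ROBOT

A 6-joint arm with a two-finger parallel gripper is mounted at the origin on the work surface. World frame = base frame: x ahead of the robot, y to its left, z up, the work surface at z = 0. Lengths are in m, angles in rad, forces in N, time in s.
With the tool pointing down it reaches from about 0.375 to 0.9 m from the base axis. Payload 3.1 kg.
Tool frame: the origin (TCP) lies between the finger pads; the fingertips stand manip.nose_length ahead of it and the grasp point (between the pads) lies 5 mm behind it (manip.nose_length is the distance from the TCP to the fingertips, in m); z points along the fingers, y is the line along which they close (so a half turn about z gives the same grasp; the last joint's range is limited). The gripper opens to 85 mm and grips with 20 to 120 N. Pads are 22 mm wide; open, the fingers measure 114 mm over their backs; the gripper's body (76 mm by 85 mm) begins 54 mm behind the grasp point. The pads swing forward as they close: fully open they stand 13 mm farther back than shut.
Start: joints at [-1.528, 0.527, 1.433, -0, 1.181, -0.178], TCP at [0.137, -0.61, 0.245] pointing down, gripper open.
Joint ranges: [-3.08, 3.08], [-0.75, 2.2], [0.22, 2.44], [-1.43, 4.57], [0, 2.65], [-2.85, 2.85]. Speed limits (rad/s): [2.79, 2.79, 3.14, 3.14, 3.14, 3.14].

INTERFACE

Orientations are given as a unit quaternion [x, y, z, w].
In Python, from station import monitor, eyes, job, manip gives the robot as it stands.
- The arm moves only by the shell command python3 -m pendant 'ROWS' [FORCE]. ROWS is JSON, a list that holds one entry, the list of rows, each a list of 7 numbers: the shift along the tool's x, y, z as a fraction of full scale, then the turn, a rotation vector about the tool's x, y, z as a fraction of full scale, then the opening, from 0 (shut) to 1 (fully open). A call has 1 to 20 rows; each row shifts and turns the commanded pose from where the row before left it, along the tool's axes as they then stand; what a row does not reach is not made up. Full scale, the value 1, is 800 mm for a shift and 0.12 rad for a turn. A row lasts 1/10 s, in which the tool goes at most 50 mm and 8.59 degrees, less where a joint would pass 70% of its speed; a pose out of reach is approached as far as the arm can. A call with a number of a shift or a turn outside -1 to 1 is refused whole. A call with a gripper value outside its range is refused whole. The fingers move at their own pace and stop on an object; FORCE is the grip in N (left out, the last holds). Time passes only in rows, so rows that do not move let the fingers close. It gives the time, the measured TCP pose, the force, the opening and the grip force at its end, in the units of the state.
- monitor.sense(): the state, without advancing time (a new reading comes with each control period).
- eyes.snapshot(name): name is "scene" or "top" or "wrist"; returns a dict with "pixels" (480x640x3 uint8, red, green, blue), "depth" (480x640 float32, m along the optical axis (not along the pixel's ray), 0 where there is no reading), "intrinsics" (3x3 intrinsics, pixels), "k1" (the pictures are not rectified: a ray, as slopes to the right and down, at radius r is drawn at 1 + k1 r^2 times it, then the intrinsics apply), "eye" and "attitude" of the camera in the world. Camera axes: x right, y down, z forward; pixel columns grow to the right and rows downward; lengths in m; the calibration is good to about 2 mm. A picture is of the moment at which its call begins.
- job.sign_off(): hands the job in; it is judged then, once.
The state is a dict: "t": time; "q": joint angles; "qd": joint speeds; "tau": joint torques, N m; "tcp_pos": TCP position; "tool_rot": TCP orientation; "force": force on the tool from outside, world axes, zero at the start; "ft_torque": the same for the moment, N m; "finger_gap": opening from 0.0 (shut) to 1.0 (fully open); "gripper_force": force on a finger pad.
Only numpy, scipy, OpenCV 4.12 (cv2) and the standard library are available. Lean on these libraries where they do the work, as an engineer would, in place of code of your own. Each camera call takes 0.05 s, during which the arm holds its last target. There are 200 camera calls.

## Working session

There is one attempt and no reset: what is moved stays moved. The work goes in short steps, Python scripts to look and compute and a shell command to move; the robot and the scene stay as the last step left them, time stands still between calls to the robot, and variables do not carry over. Pictures are saved under pics/ and viewed, at most 10 in all, crops included, and the job is handed in when it is done.

```bash
mkdir -p pics; ls
python3 - <<'E'
from station import monitor, eyes, job, manip
import cv2,numpy as np
for n in("scene","top"):
    s=eyes.snapshot(n); cv2.imwrite(f"pics/{n}.png",s["pixels"][:,:,::-1]); np.savez(f"{n}.npz",**s)
    print(n,s["intrinsics"],s["k1"],s["eye"],s["attitude"])
print(monitor.sense(),manip.nose_length)
E
```

```text
pics
scene [[446.13688097   0.         317.46634419]
 [  0.         446.13688097 237.04400125]
 [  0.           0.           1.        ]] -0.09238286736721066 [0.8752134  0.54864783 0.8121772 ] [ 0.26382823  0.89428208 -0.34904213 -0.09393516]
top [[605.4352073    0.         320.69426637]
 [  0.         605.4352073  239.19288299]
 [  0.           0.           1.        ]] -0.024497911596034382 [ 0.21173855 -0.03515583  1.71263096] [-0.69836466  0.7091776  -0.06432259  0.07222557]
{'t': 0.1, 'q': array([-1.52849351e+00,  5.28378529e-01,  1.43378135e+00,  2.16037274e-05,
        1.18141067e+00, -1.78479501e-01]), 'qd': array([ 0.00048033, -0.00074495, -0.00331202, -0.00132826, -0.00086151,
        0.0005624 ]), 'tau': array([ 1.24569201e-04, -4.43304062e+01, -1.78586662e+01, -2.73226988e-04,
        3.90222252e-03, -4.67783039e-06]), 'tcp_pos': array([ 0.13689078, -0.60918743,  0.2444259 ]), 'tool_rot': array([ 9.93913048e-01,  1.10162948e-01,  7.72495714e-05, -9.85972497e-04]), 'force': array([-0.32105704, -0.19501941,  0.82805057]), 'ft_torque': array([-0.01192744,  0.00332208,  0.00530103]), 'gripper_force': 0.0, 'finger_gap': 1.0016336477458931} 0.014
```

View pics/top.png

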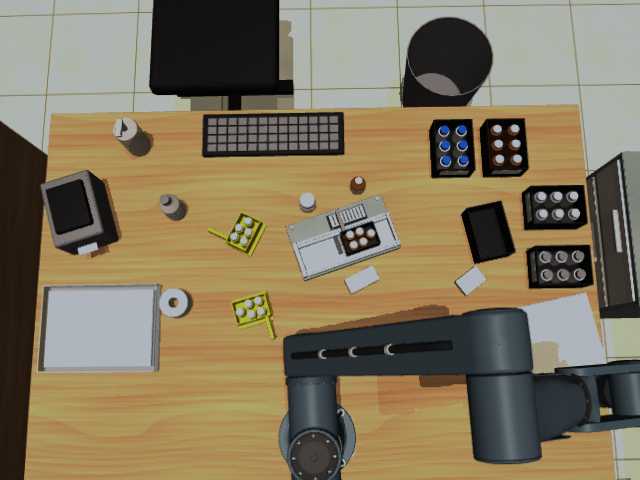

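View pics/scene.png

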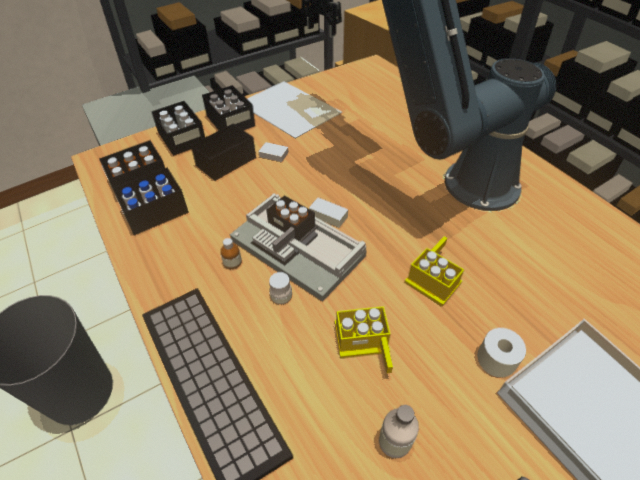

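The track is at about (345,238) in the top view, with the pad on its far side. Its +y runs to image left. The yellow look-alikes are at (245,232) and (252,308), and the loose black bin is at (488,232). The candidate carriage is the black bin with amber vials at (358,238), inside the rails. I'll check it in a close crop.

Run:
```python
import cv2,numpy as np
t=cv2.imread("pics/top.png")[180:300,270:420]; s=cv2.imread("pics/scene.png")[180:310,215:375]
t=cv2.resize(t,(750,600),interpolation=cv2.INTER_CUBIC);cv2.imwrite("pics/c1.png",t)
s=cv2.resize(s,(738,600),interpolation=cv2.INTER_CUBIC);cv2.imwrite("pics/c2.png",s)
```

```text
(no output)
```

View pics/c1.png

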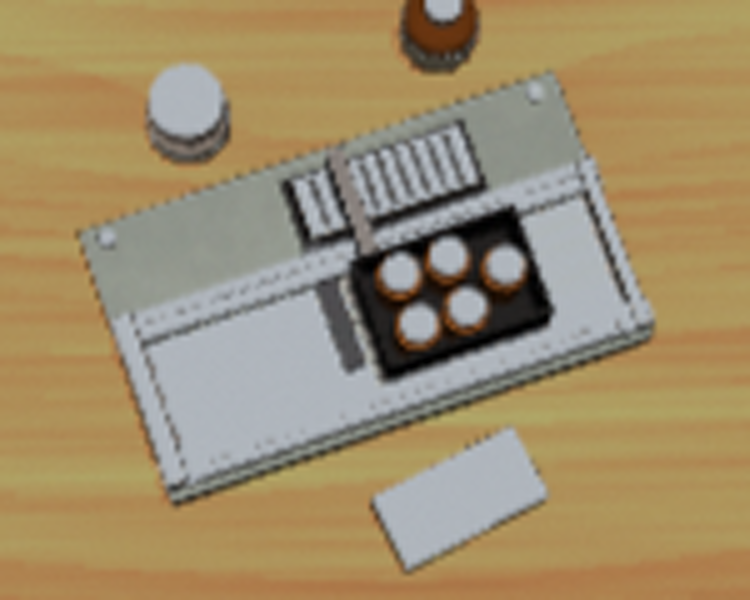

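The crop confirms it. The amber-vial carriage has its lug across the ribbed pad at crop (345,170), just short of the dark stop bar at (340,325). The jar is at (187,110), the syrup at (440,30) and the carton at (460,500). Plate corners are (80,235), (553,72), (652,328) and (172,493). Pad corners are (285,182), (463,122), (485,187) and (307,247).

```bash
cat > h.py <<'E'
import numpy as np,cv2
from scipy.spatial.transform import Rotation as R
def ray(s,uv,z):
    K=s["intrinsics"];k=float(s["k1"]);d=(np.atleast_2d(uv)-[K[0,2],K[1,2]])/[K[0,0],K[1,1]]
    p=d.copy()
    for _ in range(20): p=d/(1+k*(p**2).sum(1,keepdims=True))
    D=R.from_quat(s["attitude"]).apply(np.c_[p,np.ones(len(p))]);e=s["eye"]
    return e+D*((np.reshape(z,(-1,1))-e[2])/D[:,2:])
def rigid(A,B):
    a,b=A-A.mean(0),B-B.mean(0)
    th=np.arctan2((a[:,0]*b[:,1]-a[:,1]*b[:,0]).sum(),(a*b).sum())
    M=np.array([[np.cos(th),-np.sin(th)],[np.sin(th),np.cos(th)]]);return th,M,B.mean(0)-M@A.mean(0)
E
python3 - <<'E'
from h import *
s=dict(np.load("top.npz"))
c=np.array([[80,235],[553,72],[652,328],[172,493],[285,182],[463,122],[485,187],[307,247]],float)
f=lambda c:(np.asarray(c)+.5)/5-.5+[270,180]
z=[.024]*4+[.044]*4
A=np.array([[110,129],[110,-160],[-55,-160],[-55,129],[94,6],[94,-95],[58,-95],[58,6]])/1e3
P=ray(s,f(c),z)[:,:2]
for i in(slice(0,4),slice(0,8)):
    th,M,t=rigid(A[i],P[i]);print(np.degrees(th),t,((P-A@M.T-t)@M*1e3).round(1).tolist())
np.savez("track.npz",th=th,M=M,t=t)
q=(ray(s,f([[328,152],[345,150],[357,252],[372,248]]),.074)[:,:2]-t)@M*1e3;print("lug",q.round(1))
q=(ray(s,f([[187,87],[440,5]]),[.058,.075])[:,:2]-t)@M*1e3;print("jar,syr",q.round(1))
print("carton",((ray(s,f([[460,500]]),.028)[:,:2]-t)@M*1e3).round(1))
print("pad centre w",M@[.076,-.04]+t)
# depth-derived points from both views in track frame
for n in("top","scene"):
    s=dict(np.load(n+".npz"));K=s["intrinsics"];v,u=np.nonzero(s["depth"]>0)
    d=(np.c_[u,v]-[K[0,2],K[1,2]])/[K[0,0],K[1,1]];p=d.copy()
    for _ in range(10): p=d/(1+float(s["k1"])*(p**2).sum(1,keepdims=True))
    X=np.c_[p,np.ones(len(p))]*s["depth"][v,u][:,None];W=R.from_quat(s["attitude"]).apply(X)+s["eye"]
    L=np.c_[(W[:,:2]-t)@M,W[:,2]]*1e3
    m=(L[:,0]>56)&(L[:,0]<100)&(L[:,1]>-100)&(L[:,1]<40)&(L[:,2]>60)&(L[:,2]<80);g=L[m];print(n,m.sum(),g.min(0),g.max(0),np.median(g,0))
    m=(L[:,0]>62)&(L[:,0]<90)&(L[:,1]>-90)&(L[:,1]<0)&(L[:,2]<50);print("padz",np.median(L[m,2]))
    m=(L[:,0]>100)&(L[:,0]<200)&(L[:,1]>-200)&(L[:,1]<160)&(L[:,2]>40);g=L[m]
    for y0 in range(-200,160,40):
        k=g[(g[:,1]>=y0)&(g[:,1]<y0+40)]
        if len(k):print(y0,k.min(0).round(),k.max(0).round())
E
```

```text
18.4801910415178 [ 0.52069343 -0.07497403] [[-3.4, -0.0], [-3.1, 1.0], [2.6, 0.4], [3.9, -1.4], [-1.5, 3.8], [-2.2, -2.2], [-5.9, -0.9], [-5.1, 4.6]]
18.391219988016346 [ 0.51874544 -0.07484246] [[-1.8, -0.6], [-1.1, 0.4], [4.6, -0.4], [5.5, -2.2], [0.3, 3.2], [-0.3, -2.7], [-4.0, -1.5], [-3.3, 3.9]]
lug [[ 95.8 -16.8]
 [ 93.7 -26.1]
 [ 36.8 -13. ]
 [ 36.2 -21.6]]
jar,syr [[ 161.5   44.2]
 [ 154.8 -104.4]]
carton [[-107.  -24.]]
pad centre w [ 0.60348383 -0.08882116]
top 49 [ 56.44445    -24.35384554  64.27862245] [ 95.63274036 -14.24509682  79.68521219] [ 74.99958021 -18.68592577  74.5465049 ]
padz 44.14715689082538
-160 [ 144. -126.   41.] [ 168. -120.   54.]
-120 [ 132. -120.   41.] [175. -84.  83.]
0 [133.  27.  49.] [171.  40.  68.]
40 [132.  40.  40.] [174.  69.  71.]
scene 119 [ 56.26777307 -23.55429371  60.00876772] [ 97.95631368 -11.21622285  76.08004826] [ 79.0609691  -14.72696975  71.84186379]
padz 43.64105574248933
-160 [ 162. -124.   47.] [ 170. -121.   51.]
-120 [ 135. -119.   40.] [177. -84.  77.]
0 [138.  27.  46.] [172.  40.  62.]
40 [133.  40.  41.] [176.  70.  63.]
```

View pics/c2.png

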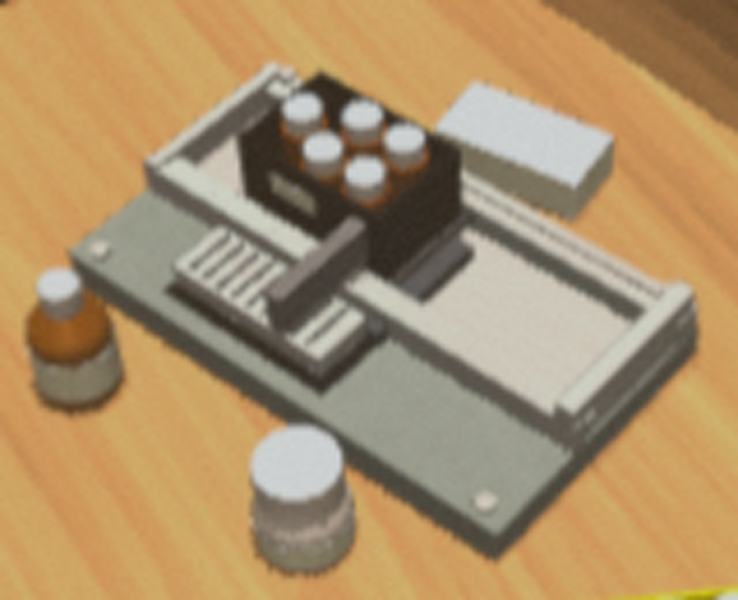

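Lug back is at y ≈ -25 and carriage front at y ≈ -5. Next I'll work out the approach, with tool x along track x and tool y along track -y.

```bash
cat > w.py <<'E'
from h import *
from station import monitor
k=np.load("track.npz");M,t=k["M"],k["t"]
s=monitor.sense();Rt=R.from_quat(s["tool_rot"]);p=s["tcp_pos"]
l=np.r_[(p[:2]-t)@M,p[2]]*1e3
print("t",s["t"],"TCP track mm",l.round(1),"tip z",round(l[2]-14,1),"F track",np.r_[s["force"][:2]@M,s["force"][2]].round(1),"gap",round(float(s["finger_gap"]),2))
Rd=R.from_matrix(np.c_[np.r_[M[:,0],0],np.r_[-M[:,1],0],[0,0,-1]])
print("turn rows",((Rt.inv()*Rd).as_rotvec()/.12).round(3))
E
cat >> w.py <<'E'
import sys
if len(sys.argv)>1:
    g=np.array(eval(sys.argv[1]),float)-l; print("tool shift /800 after turn",(g*[1,-1,-1]/800).round(4))
E
python3 w.py '[76,-54,245]'
```

```text
t 0.1 TCP track mm [-530.9 -386.6  244.4] tip z 230.4 F track [-0.4 -0.1  0.8] gap 1.0
turn rows [-0.016 -0.004 -0.835]
tool shift /800 after turn [ 7.587e-01 -4.157e-01 -7.000e-04]
```

```bash
python3 -m pendant '[[[0,0,0,-0.016,-0.004,-0.835,0],[0.01,-0.0055,0,0,0,0,0],[0.02,-0.011,0,0,0,0,0],[0.03,-0.0165,0,0,0,0,0],[0.04,-0.022,0,0,0,0,0],[0.04,-0.022,0,0,0,0,0],[0.04,-0.022,0,0,0,0,0],[0.04,-0.022,0,0,0,0,0],[0.04,-0.022,0,0,0,0,0],[0.04,-0.022,0,0,0,0,0],[0.04,-0.022,0,0,0,0,0],[0.04,-0.022,0,0,0,0,0],[0.04,-0.022,0,0,0,0,0],[0.04,-0.022,0,0,0,0,0],[0.04,-0.022,0,0,0,0,0],[0.04,-0.022,0,0,0,0,0],[0.04,-0.022,0,0,0,0,0],[0.03,-0.0165,0,0,0,0,0],[0.02,-0.011,0,0,0,0,0],[0.01,-0.0055,0,0,0,0,0]]]' 30; python3 w.py '[76,-54,100]'
```

```text
t: 2.1
tcp_pos: [0.5343, -0.178, 0.2444]
tool_rot: [0.987, 0.161, -0.0, 0.001]
force: [-0.6, -0.2, 0.7]
finger_gap: -0.003
gripper_force: 0.0
t 2.1 TCP track mm [ -17.8 -102.8  244.4] tip z 230.4 F track [-0.6 -0.   0.7] gap -0.0
turn rows [0.008 0.006 0.014]
tool shift /800 after turn [ 0.1173 -0.061   0.1805]
```

```bash
python3 -m pendant '[[[0.02,-0.01,0,0,0,0,0],[0.03,-0.016,0,0,0,0,0],[0.03,-0.016,0,0,0,0,0],[0.025,-0.012,0,0,0,0,0],[0.012,-0.007,0.01,0,0,0,0],[0,0,0.03,0,0,0,0],[0,0,0.04,0,0,0,0],[0,0,0.04,0,0,0,0],[0,0,0.04,0,0,0,0],[0,0,0.02,0,0,0,0],[0,0,0,0,0,0,0]]]'; python3 w.py '[76,-54,100]'
python3 - <<'E'
from station import eyes
import cv2,numpy as np
a=eyes.snapshot("scene");np.savez("scene2.npz",**a)
b=cv2.resize(a["pixels"][150:310,205:405,::-1],(700,560),interpolation=cv2.INTER_CUBIC)
cv2.imwrite("pics/s2.png",b)
w=eyes.snapshot("wrist");cv2.imwrite("pics/w2.png",w["pixels"][:,:,::-1])
E
```

```text
t: 3.2
tcp_pos: [0.6041, -0.1049, 0.097]
tool_rot: [0.987, 0.159, -0.004, -0.001]
force: [0.2, 1.2, -0.2]
finger_gap: -0.003
gripper_force: 0.0
t 3.2 TCP track mm [ 71.6 -55.4  97. ] tip z 83.0 F track [ 0.5  1.  -0.2] gap -0.0
turn rows [-0.024  0.058 -0.009]
tool shift /800 after turn [ 0.0056 -0.0018 -0.0038]
```

View pics/s2.png

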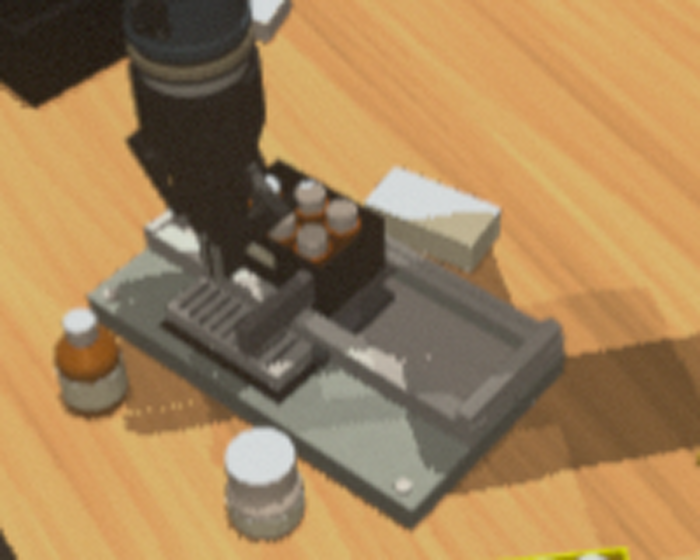

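View pics/w2.png

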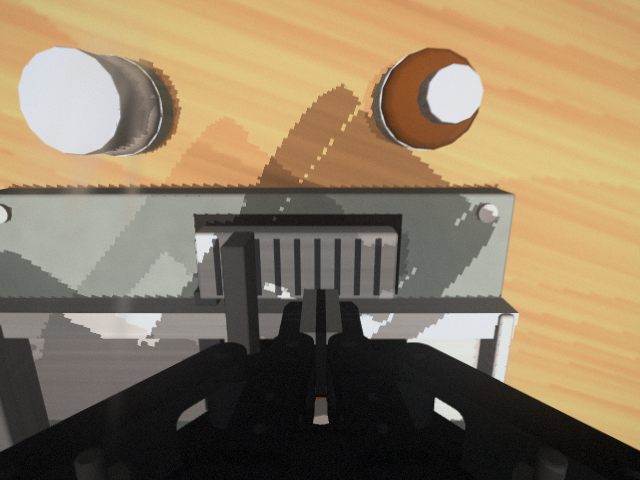

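The wrist view shows the closed fingers over the pad at (322,300), behind and parallel to the lug at (240,270). The scene view agrees. Next I'll lower to just above the pad.

```bash
python3 -m pendant '[[[0.005,0,0.015,0,0,0,0],[0,0,0.02,0,0,0,0],[0,0,0.01,0,0,0,0],[0,0,0,0,0,0,0],[0,0,0,0,0,0,0]]]'; python3 w.py '[76,-54,47]'
```

```text
t: 3.8
tcp_pos: [0.6115, -0.1044, 0.0647]
tool_rot: [0.987, 0.16, 0.0, 0.001]
force: [-0.6, 0.1, -0.8]
finger_gap: 0.001
gripper_force: 0.0
t 3.8 TCP track mm [ 78.7 -57.3  64.7] tip z 50.7 F track [-0.5  0.2 -0.8] gap 0.0
turn rows [ 0.019  0.    -0.001]
tool shift /800 after turn [-0.0033 -0.0041  0.0221]
```

Tips are at z ≈ 51 and the pad at 44. Pressing in small steps.

```bash
python3 -m pendant '[[[-0.003,0,0.006,0,0,0,0],[0,0,0.006,0,0,0,0],[0,0,0.005,0,0,0,0],[0,0,0,0,0,0,0],[0,0,0,0,0,0,0]]]'; python3 w.py '[76,-54,46]'
```

```text
t: 4.3
tcp_pos: [0.6092, -0.1053, 0.0511]
tool_rot: [0.987, 0.16, 0.0, 0.001]
force: [-0.5, -0.3, 4.4]
finger_gap: -0.001
gripper_force: 1.9
t 4.3 TCP track mm [ 76.2 -57.5  51.1] tip z 37.1 F track [-0.6 -0.1  4.4] gap -0.0
turn rows [0.021 0.001 0.   ]
tool shift /800 after turn [-0.0002 -0.0043  0.0064]
```

```bash
python3 -m pendant '[[[0,0,0.003,0,0,0,0],[0,0,0.003,0,0,0,0],[0,0,0,0,0,0,0],[0,0,0,0,0,0,0]]]'; python3 w.py '[76,-54,46]'
```

```text
t: 4.7
tcp_pos: [0.6092, -0.1053, 0.0461]
tool_rot: [0.987, 0.16, 0.0, 0.001]
force: [-1.1, -0.9, 5.1]
finger_gap: 0.0
gripper_force: 2.5
t 4.7 TCP track mm [ 76.2 -57.5  46.1] tip z 32.1 F track [-1.3 -0.5  5.1] gap 0.0
turn rows [ 0.021 -0.     0.   ]
tool shift /800 after turn [-0.0003 -0.0043  0.0001]
```

```bash
python3 -m pendant '[[[0,0,0.0015,0,0,0,0],[0,0,0.0015,0,0,0,0],[0,0,0,0,0,0,0],[0,0,0,0,0,0,0]]]'; python3 w.py '[76,-54,46]'
```

```text
t: 5.1
tcp_pos: [0.6093, -0.1053, 0.0457]
tool_rot: [0.987, 0.16, 0.0, 0.001]
force: [-3.3, 0.3, 17.1]
finger_gap: -0.001
gripper_force: 8.0
t 5.1 TCP track mm [ 76.3 -57.5  45.7] tip z 31.7 F track [-3.1  1.4 17.1] gap -0.0
turn rows [ 0.025 -0.003  0.002]
tool shift /800 after turn [-0.0004 -0.0044 -0.0004]
```

The plunger is on its hard stop at about 17 N. Pushing along the track.

```bash
python3 -m pendant '[[[0,-0.004,0,0,0,0,0],[0,-0.005,0,0,0,0,0],[0,-0.005,0,0,0,0,0],[0,-0.005,0,0,0,0,0],[0,-0.005,0,0,0,0,0],[0,-0.005,0,0,0,0,0],[0,-0.005,0,0,0,0,0],[0,-0.005,0,0,0,0,0],[0,0,0,0,0,0,0],[0,0,0,0,0,0,0]]]'; python3 w.py '[76,82,46]'
```

```text
t: 6.1
tcp_pos: [0.6022, -0.0773, 0.0459]
tool_rot: [0.987, 0.16, 0.003, 0.003]
force: [-0.3, -3.9, 13.2]
finger_gap: -0.005
gripper_force: 6.6
t 6.1 TCP track mm [ 78.4 -28.7  45.9] tip z 31.9 F track [-1.5 -3.6 13.2] gap -0.01
turn rows [ 0.064 -0.045  0.004]
tool shift /800 after turn [-3.000e-03 -1.384e-01 -1.000e-04]
```

```bash
python3 -m pendant '[[[-0.001,-0.005,0,0,0,0,0],[-0.001,-0.005,0,0,0,0,0],[0,-0.005,0,0,0,0,0],[0,-0.005,0,0,0,0,0],[0,-0.005,0,0,0,0,0],[0,0,0,0,0,0,0]]]'; python3 w.py '[76,82,46]'
python3 - <<'E'
from station import eyes
import cv2,numpy as np
a=eyes.snapshot("scene")
cv2.imwrite("pics/s3.png",cv2.resize(a["pixels"][150:310,205:405,::-1],(700,560),interpolation=cv2.INTER_CUBIC))
E
```

```text
t: 6.7
tcp_pos: [0.5957, -0.0588, 0.046]
tool_rot: [0.987, 0.16, 0.005, 0.004]
force: [3.3, -3.0, 12.6]
finger_gap: 0.001
gripper_force: 6.2
t 6.7 TCP track mm [78.1 -9.1 46. ] tip z 32.0 F track [ 2.2 -3.8 12.6] gap 0.0
turn rows [ 0.074 -0.07   0.001]
tool shift /800 after turn [-2.600e-03 -1.138e-01 -1.000e-04]
```

View pics/s3.png

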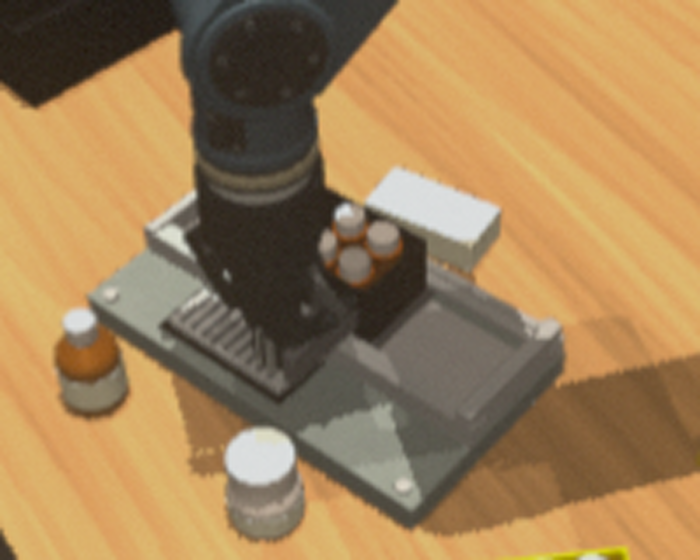

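The picture shows the hand on the pad against the lug, with the bin (380,260) moving past the stop. Pushing on.

```bash
python3 -m pendant '[[[-0.001,-0.006,0,0,0,0,0],[-0.001,-0.006,0,0,0,0,0],[0,-0.006,0,0,0,0,0],[0,-0.006,0,0,0,0,0],[0,-0.006,0,0,0,0,0],[0,-0.006,-0.001,0,0,0,0],[0,-0.006,-0.001,0,0,0,0],[0,-0.006,-0.001,0,0,0,0],[0,-0.006,0,0,0,0,0],[0,-0.006,0,0,0,0,0],[0,-0.006,0,0,0,0,0],[0,-0.006,0,0,0,0,0],[0,-0.006,0,0,0,0,0],[0,-0.006,0,0,0,0,0],[0,0,0,0,0,0,0],[0,0,0,0,0,0,0]]]'; python3 w.py '[76,82,46]'
```

```text
t: 8.35
tcp_pos: [0.5699, 0.0065, 0.0464]
tool_rot: [0.987, 0.16, 0.002, 0.001]
force: [4.2, -0.9, 7.7]
finger_gap: -0.001
gripper_force: 3.9
t 8.35 TCP track mm [74.2 61.  46.4] tip z 32.4 F track [ 3.7 -2.2  7.7] gap -0.0
turn rows [ 0.026 -0.023 -0.002]
tool shift /800 after turn [ 0.0022 -0.0262  0.0005]
```

There is an unexpected upward force of about 8 N, so I'm looking.

Run:
```python
from station import eyes
import cv2,numpy as np
a=eyes.snapshot("scene")["pixels"][150:310,205:405,::-1];w=eyes.snapshot("wrist")["pixels"][:,:,::-1]
cv2.imwrite("pics/s4.png",np.vstack([cv2.resize(a,(400,300),interpolation=cv2.INTER_CUBIC),cv2.resize(w,(400,300))]))
```

```text
(no output)
```

View pics/s4.png

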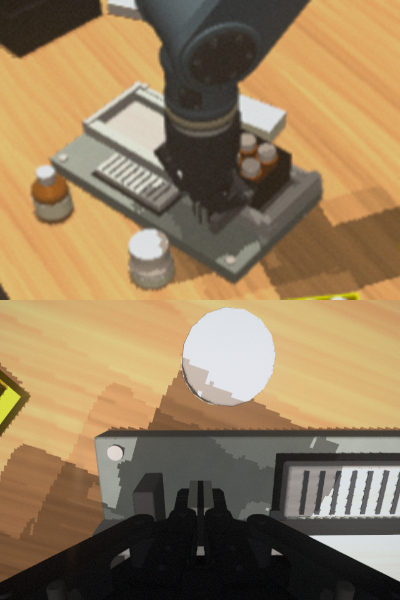

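```bash
cat > lug.py <<'E'
from h import *
from station import eyes
k=np.load("track.npz");M,t=k["M"],k["t"]
for n in("wrist","scene"):
    s=eyes.snapshot(n);K=s["intrinsics"];v,u=np.nonzero(s["depth"]>0)
    d=(np.c_[u,v]-[K[0,2],K[1,2]])/[K[0,0],K[1,1]];p=d.copy()
    for _ in range(10): p=d/(1+float(s["k1"])*(p**2).sum(1,keepdims=True))
    W=R.from_quat(s["attitude"]).apply(np.c_[p,np.ones(len(p))]*s["depth"][v,u][:,None])+s["eye"]
    L=np.c_[(W[:,:2]-t)@M,W[:,2]]*1e3
    m=(L[:,0]>86)&(L[:,0]<97)&(L[:,1]>-60)&(L[:,1]<125)&(L[:,2]>66)&(L[:,2]<77);g=L[m]
    if len(g): print(n,m.sum(),"lug y pct",np.percentile(g[:,1],[1,10,50,90,99]).round(1))
    m=(L[:,0]>62)&(L[:,0]<90)&(L[:,1]>-90)&(L[:,1]<0)&(L[:,2]<50)
    if m.sum(): print("pad z",np.median(L[m,2]).round(1))
    m=(abs(L[:,0])<20)&(L[:,1]>-160)&(L[:,1]<140)&(L[:,2]>70)&(L[:,2]<92);g=L[m]
    if len(g): print("bin y",np.percentile(g[:,1],[1,99]).round(1))
E
python3 lug.py; python3 w.py
```

```text
wrist 2205 lug y pct [48.4 57.  84.2 90.1 91.6]
pad z 36.0
scene 38 lug y pct [55.6 66.1 88.8 93.5 94.2]
pad z 35.4
bin y [ 42.6 100.4]
t 8.55 TCP track mm [74.2 61.1 46.4] tip z 32.4 F track [ 3.2 -2.1  8.1] gap 0.0
turn rows [ 0.025 -0.022 -0.004]
```

The lug back is at about 82, so 14 mm remain, and the knuckle seems to bear down on the lug. I'll ease up slightly and push home.

```bash
python3 -m pendant '[[[0,0,-0.002,0,0,0,0],[0,0,-0.001,0,0,0,0],[0.001,-0.004,0,0,0,0,0],[0,-0.004,0,0,0,0,0],[0,-0.004,0,0,0,0,0],[0,-0.004,0,0,0,0,0],[0,-0.002,0,0,0,0,0],[0,0,0,0,0,0,0],[0,0,0,0,0,0,0]]]'; python3 w.py; python3 lug.py
```

```text
t: 9.45
tcp_pos: [0.5644, 0.0207, 0.0479]
tool_rot: [0.987, 0.16, -0.0, 0.001]
force: [-0.5, -1.0, 2.2]
finger_gap: 0.004
gripper_force: 0.9
t 9.45 TCP track mm [73.4 76.2 47.9] tip z 33.9 F track [-0.8 -0.8  2.2] gap 0.0
turn rows [ 0.009  0.009 -0.001]
wrist 1766 lug y pct [ 64.3  88.4  98.4 103.3 104.5]
pad z 36.4
scene 29 lug y pct [ 68.9  97.5 103.3 106.6 107. ]
pad z 36.0
bin y [ 57.3 113.1]
```

Pad still down, and the lug front is at about 105 where home is 106. Pushing until the end stop's force shows.

```bash
python3 -m pendant '[[[0,-0.002,0,0,0,0,0],[0,-0.002,0,0,0,0,0],[0,0,0,0,0,0,0],[0,0,0,0,0,0,0]]]'; python3 w.py; python3 lug.py
```

```text
t: 9.95
tcp_pos: [0.5642, 0.0232, 0.0482]
tool_rot: [0.987, 0.16, 0.0, 0.001]
force: [1.4, -1.5, 2.4]
finger_gap: -0.001
gripper_force: 1.4
t 9.95 TCP track mm [74.  78.7 48.2] tip z 34.2 F track [ 0.9 -1.8  2.4] gap -0.0
turn rows [ 0.018 -0.004 -0.002]
wrist 1885 lug y pct [ 66.4  79.6  99.6 104.8 106.1]
pad z 44.3
scene 34 lug y pct [ 98.3 100.6 105.5 107.9 108.8]
pad z 43.8
bin y [ 60.1 114.5]
```

The pad has popped up (z 44). A little more to seat it fully.

```bash
python3 -m pendant '[[[0,-0.002,0,0,0,0,0],[0,-0.002,0,0,0,0,0],[0,0,0,0,0,0,0]]]'; python3 w.py; python3 -m pendant '[[[0,-0.001,0,0,0,0,0],[0,-0.001,0,0,0,0,0],[0,0,0,0,0,0,0]]]'; python3 w.py; python3 lug.py
```

```text
t: 10.35
tcp_pos: [0.5637, 0.0254, 0.0487]
tool_rot: [0.987, 0.16, 0.001, 0.002]
force: [1.9, -5.1, 4.8]
finger_gap: -0.003
gripper_force: 3.4
t 10.35 TCP track mm [74.3 80.9 48.7] tip z 34.7 F track [ 0.2 -5.5  4.8] gap -0.0
turn rows [ 0.034 -0.01   0.006]
t: 10.65
tcp_pos: [0.5638, 0.0263, 0.049]
tool_rot: [0.987, 0.16, 0.002, 0.002]
force: [1.7, -6.9, 6.3]
finger_gap: -0.002
gripper_force: 4.3
t 10.65 TCP track mm [74.7 81.8 49. ] tip z 35.0 F track [-0.6 -7.   6.3] gap -0.0
turn rows [ 0.043 -0.019  0.006]
wrist 2116 lug y pct [ 71.1  78.7  99.7 105.7 107.1]
pad z 44.3
scene 41 lug y pct [ 77.2  84.9 103.2 108.9 110.1]
pad z 43.8
bin y [ 65.4 115.7]
```

The push force has risen to 7 N, so it is at the end stop. Backing off along -y, then up.

```bash
python3 -m pendant '[[[0,0.004,0,0,0,0,0],[0,0.01,0,0,0,0,0],[0,0.015,0,0,0,0,0],[0,0,0,0,0,0,0],[0,0,-0.01,0,0,0,0],[0,0,-0.03,0,0,0,0],[0,0,-0.04,0,0,0,0],[0,0,-0.04,0,0,0,0],[0,0,-0.04,0,0,0,0],[0,0,-0.03,0,0,0,0],[0,0,-0.01,0,0,0,0],[0,0,0,0,0,0,0],[0,0,0,0,0,0,0]]]'; python3 w.py; python3 lug.py;  python3 - <<'E'
from station import eyes
import cv2
a=eyes.snapshot("scene")["pixels"][150:310,205:405,::-1]
cv2.imwrite("pics/s5.png",cv2.resize(a,(700,560),interpolation=cv2.INTER_CUBIC))
E
```

```text
t: 12.05
tcp_pos: [0.5685, 0.0064, 0.2071]
tool_rot: [0.987, 0.16, -0.001, 0.001]
force: [-0.1, -0.0, -0.1]
finger_gap: 0.004
gripper_force: 0.0
t 12.05 TCP track mm [ 72.8  61.4 207.1] tip z 193.1 F track [-0.1  0.  -0.1] gap 0.0
turn rows [0.005 0.022 0.001]
wrist 268 lug y pct [ 97.3  97.7 101.8 105.9 107.2]
pad z 44.3
bin y [ 17.4 113.1]
scene 31 lug y pct [ 99.6 100.6 105.4 109.  109.8]
pad z 43.8
bin y [ 20.1 115.5]
```

View pics/s5.png

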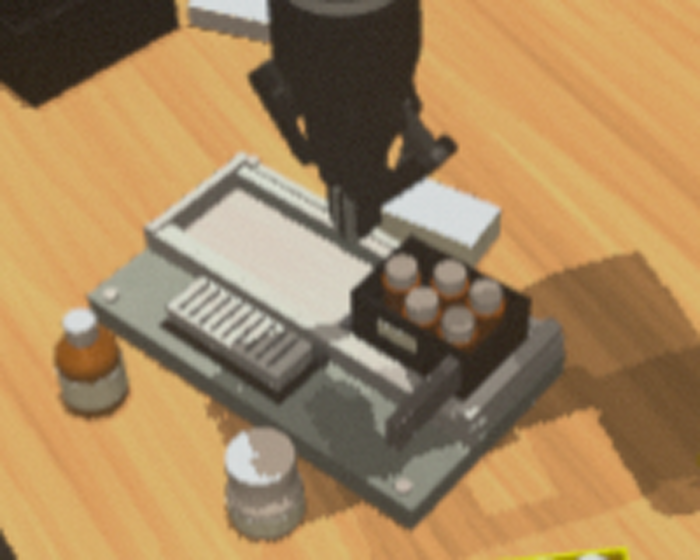

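The carriage is home at the end stop: bin at (440,310), lug at (425,400). The pad is up at (240,330), the neighbours haven't moved, and the hand is clear.

```bash
python3 -c "
from station import job
print(job.sign_off())"
```

```text
the job is handed in; nothing more can be done
None
```

The carriage is home against the end stop, the spring stop is back up behind it, the hand is clear and the neighbouring things look unmoved; I signed the job off after about 12 s of the 38 s, and sign-off gave no pass/fail result.

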